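Fill the cap tube to its mark and swing the cover shut

TASK

Slide grey lens caps one at a time across the wooden riser, without lifting them off it, so that they drop into the tube and lie flat in a stack, and stop as soon as the top of the stack is level with or above the steel mark ring inside the tube. Then swing the aluminium cover fully shut over the tube. Leave the spare caps on the riser, and leave the glass filter, the tube's adjustable floor and everything else as they are.

Things in the scene. Friction and masses are not known exactly. Their poses are not given: they have to be found in the camera images.
- tube_mouth (a point): Centre of the tube's round mouth, a 60 mm hole flush in the top face of the wooden riser, a 290 x 380 mm table-like board (x by y, mouth at its middle) 60 mm high, 10 mm thick, standing fixed; the point lies in the plane of the riser's top face. x, y, z axes are the riser's: z up, x away from the robot at zero yaw (the riser's yaw varies by up to 0.22 rad). The clear tube stands below the mouth, inside diameter 61 mm.
- tube_mark (a point): Centre of the mark ring, a thin steel ring round the wall of the tube, 16 mm below the mouth; axes as the mouth's.
- floor_top (a point): Centre of the top face of the black floor disc inside the tube, on which the stack stands. It is adjustable and starts 16 to 34 mm below the mark, so that two or three caps are needed; it stays where it is set (20 N of friction), carries the caps without sinking, and must not be moved.
- cap_1_center (a point): One of four equal grey plastic lens caps, round discs 56 mm in diameter, 12 mm thick, 25 g, slick (friction about 0.2), lying on the riser 90 to 140 mm from the tube's axis; point at the centre, 6 mm up, z along its axis. Pushed over the mouth at 7 cm/s or more it drops in flat, either face up; pushed very slowly (2 cm/s) it may lean in the tube until a light touch from above or the next cap settles it.
- cap_2_center (a point): One of four equal grey plastic lens caps, round discs 56 mm in diameter, 12 mm thick, 25 g, slick (friction about 0.2), lying on the riser 90 to 140 mm from the tube's axis; point at the centre, 6 mm up, z along its axis. Pushed over the mouth at 7 cm/s or more it drops in flat, either face up; pushed very slowly (2 cm/s) it may lean in the tube until a light touch from above or the next cap settles it.
- cap_3_center (a point): One of four equal grey plastic lens caps, round discs 56 mm in diameter, 12 mm thick, 25 g, slick (friction about 0.2), lying on the riser 90 to 140 mm from the tube's axis; point at the centre, 6 mm up, z along its axis. Pushed over the mouth at 7 cm/s or more it drops in flat, either face up; pushed very slowly (2 cm/s) it may lean in the tube until a light touch from above or the next cap settles it.
- cap_4_center (a point): One of four equal grey plastic lens caps, round discs 56 mm in diameter, 12 mm thick, 25 g, slick (friction about 0.2), lying on the riser 90 to 140 mm from the tube's axis; point at the centre, 6 mm up, z along its axis. Pushed over the mouth at 7 cm/s or more it drops in flat, either face up; pushed very slowly (2 cm/s) it may lean in the tube until a light touch from above or the next cap settles it.
- uv_filter_center (a point): Glass UV filter in a thin black ring, 58 mm in diameter, 6 mm thick, lying on the riser among the caps (in any of the five places); centre point, 3 mm up. To be left alone.
- cover (a joint): Swivel cover of the tube, turning about a vertical pivot on the riser: 0 rad = shut (disc exactly over the mouth, against a stop), grows counter-clockwise seen from above as it opens; starts at 1.9 to 2.4 rad. Stays where it is left (about 0.6 N at the knob moves it). The cover is a 68 mm aluminium disc 5 mm thick, its underside 2 mm above the riser, on a short arm.
- cover_knob (a point): Middle of the upright round knob on the centre of the cover's disc: 14 mm in diameter, 28 mm tall, from 7 to 35 mm above the riser's top; the point is 21 mm above the riser's top and 70 mm from the pivot. May be pushed or pinched.
- cover_pivot (a point): The cover's vertical pivot axis at the riser's top face (a steel post 16 mm in diameter, 14 mm tall), 70 mm from the tube's axis, fixed to the riser.
- hotshoe_cover: Small stainless hot-shoe cover, 20 x 21 x 8 mm, on the riser's near left corner; origin under its centre. Leave alone.
- prime_lens: Black prime lens, 69 mm in diameter, 70 mm tall, standing on the table left of the riser; origin under its centre. Leave alone.
- battery: Black camera battery 38 x 52 x 16 mm on the table, left; origin under its centre. Leave alone.
- card_case: Grey memory-card case 80 x 110 x 22 mm on the table, right; origin under its centre. Leave alone.
- blower: Black rubber air blower, 62 mm in diameter, 110 mm tall, standing on the table, left; origin under its centre. Leave alone.
- lens_brush: Brush lying on the table, left; origin under its centre. Leave alone.
- clip_stand: Fixed clear acrylic stand on the table, right of the riser, 140 x 120 mm, 140 mm tall, whose steel clip grips a second black lens; origin under its centre. Leave alone.

How it is judged:
By the outcome, as a careful person would: the job done as asked, in the order asked, and still so for the second after the job is handed in, with the robot touching nothing.
It also fails if it takes over 64 s, if anything falls off the work surface, if the arm or the gripper's body presses on something with over 40 N, if the wrist force passes 120 N, or if a joint passes its speed limit or range.

ROBOT

A 7-joint arm with a two-finger parallel gripper is mounted at the origin on the work surface. World frame = base frame: x ahead of the robot, y to its left, z up, the work surface at z = 0. Lengths are in m, angles in rad, forces in N, time in s.
With the tool pointing down it reaches from about 0.4 to 0.85 m from the base axis. Payload 10.4 kg.
Tool frame: the origin (TCP) lies midway between the tips of the shut fingers; the grasp point (between the pads) lies 19 mm behind it; z points along the fingers, x is the direction in which the jaws open and shut, and the axes are right-handed (so a half turn about z gives the same grasp; the last joint's range is limited). The gripper opens to 85 mm and grips with 20 to 120 N. Pads are 22 mm wide; open, the fingers measure 114 mm over their backs; the gripper's body (76 mm by 85 mm) begins 54 mm behind the grasp point. The pads swing forward as they close: fully open they stand 13 mm farther back than shut.
Start: joints at [-1.266, 0.332, -0.065, 1.46, 0.022, 1.35, -0.088], TCP at [0.201, 0.592, 0.231] pointing down, gripper open.
Joint ranges: [-2.6, 2.6], [-0.5, 2.12], [-1.47, 1.34], [0.16, 2.42], [-1.27, 4.41], [0.06, 2.06], [-2.6, 2.6]. Speed limits (rad/s): [2.22, 2.22, 2.79, 2.79, 3.14, 3.14, 3.14].

INTERFACE

Orientations are given as a unit quaternion [x, y, z, w].
In Python, from workcell import monitor, eyes, ticket, models gives the robot as it stands.
- The arm moves only by the tool servo_tool, never from a script. Its argument "motion" is a list of rows, each a list of 7 numbers: the opening, from 0 (shut) to 1 (fully open), then the shift along the tool's x, y, z in m, then the turn, a rotation vector about the tool's x, y, z in degrees. In form: [[fingers, tx, ty, tz, rx, ry, rz], ...]. A call has 1 to 20 rows; each row is the pose to reach, as a shift and turn from the pose commanded when the call began, along the tool's axes at that moment; what a row does not reach only later rows make up. A row lasts 1/8 s, in which the tool goes at most 62.5 mm and 10.7 degrees, less where a joint would pass 70% of its speed; a pose out of reach is approached as far as the arm can. A call with a gripper value outside its range is refused whole. The fingers move at their own pace and stop on an object; "grip_force" is the grip in N (left out, the last holds). Time passes only in rows, so rows that repeat a pose let the fingers close. It gives the time, the measured TCP pose, the force and the opening at its end, in the units of the state.
- monitor.get_obs(): the state, without advancing time (a new reading comes with each control period).
- eyes.camera(name): name is "scene" or "top" or "wrist"; returns (picture, depth): 480x640x3 uint8, blue, green, red; 480x640 float32, m along the optical axis (not along the pixel's ray), 0 where there is no reading.
- eyes.camera_info(name): a dict with "intrinsics" (3x3 intrinsics, pixels), "extrinsics" (4x4, takes a point from world to camera coordinates); the wrist camera has in their place "tool_from_camera" (4x4, takes a point from camera to tool coordinates, whose origin is the TCP and whose axes are the tool frame's). Camera axes: x right, y down, z forward; pixel columns grow to the right and rows downward; lengths in m; the calibration is good to about 2 mm. The wrist camera is an equidistant fisheye: a pixel r from the principal point sees the ray r / f radians off the axis. A picture is of the moment at which its call begins: read the wrist's pose just before it. camera_info takes no time and is no camera call.
- ticket.hand_in(): hands the job in, once; it reports no verdict.
Trained networks look in the newest picture that a camera, given by its name, has taken for a name from the list of things; names that differ only in an ending like _2 or _b are one class to them, and where a whole thing is asked for, a point or a joint stands for the part that bears it (a point fixed in the world has none). Each returns a list of dicts, best first, with "confidence" (0 to 1); they miss things now and then, are a little off and sometimes report something else, mostly with a low value. They report only what shows in the picture. A call takes as long as a camera call.
- models.boxes_of(camera, thing): "point" ([x, y, z] in m, in the coordinates of the camera as it stood for that picture, good to about 4 mm: the middle of the surface that is visible of it).
The state is a dict: "clock": time; "joint_pos": joint angles; "joint_velocities": joint speeds; "tau": joint torques, N m; "position": TCP position; "ee_rot": TCP orientation; "ft_force": force on the tool from outside, world axes, zero at the start; "torque": the same for the moment, N m; "grip_width": opening from 0.0 (shut) to 1.0 (fully open).
Only numpy, scipy, OpenCV 4.12 (cv2) and the standard library are available. Lean on these libraries where they do the work, as an engineer would, in place of code of your own. Each camera call takes 0.05 s, during which the arm holds its last target. There are 200 camera calls.

## Working session

There is one attempt and no reset: what is moved stays moved. The work goes in short steps, Python scripts to look and compute and a tool call to move; the robot and the scene stay as the last step left them, time stands still between calls to the robot, and variables do not carry over. Pictures are saved under pics/ and viewed, about 8 in all and at most 12, crops included, and the job is handed in when it is done.

Besides the shell and the picture viewer there is one more tool, called as name([rows], argument=value, ...), one row to a line, values as JSON. servo_tool: Moves the arm, as the interface text tells. Its arguments: {"type":"object","properties":{"motion":{"type":"array"},"grip_force":{"type":"number"}},"required":["motion"]}

```bash
mkdir -p pics
cat > h.py <<'E'
import numpy as np, cv2
from workcell import monitor, eyes, ticket, models
from scipy.spatial.transform import Rotation as R
def towld(cam,p):
    E=eyes.camera_info(cam)["extrinsics"]; return np.linalg.inv(np.array(E))[:3]@np.r_[p,1]
def cloud(cam,d):
    i=eyes.camera_info(cam); K=np.array(i["intrinsics"]); v,u=np.mgrid[:480,:640]
    P=np.stack([(u-K[0,2])/K[0,0]*d,(v-K[1,2])/K[1,1]*d,d,np.ones_like(d)],-1)
    return (P@np.linalg.inv(np.array(i["extrinsics"])).T)[...,:3]
def px(cam,p):
    i=eyes.camera_info(cam); c=np.array(i["extrinsics"])@np.r_[p,1]; q=np.array(i["intrinsics"])@c[:3]; return q[:2]/q[2]
E
python3 - <<'E'
from h import *
np.set_printoptions(precision=4,suppress=True)
o=monitor.get_obs(); print({k:np.round(o[k],3) for k in o})
for c in ["top","scene"]:
    im,d=eyes.camera(c); cv2.imwrite(f"pics/{c}0.png",im); np.save(f"{c}0.npy",d)
    for t in ["tube_mouth","cap_1_center","uv_filter_center","cover_knob","cover_pivot","floor_top","tube_mark"]:
        try:
            for r in models.boxes_of(c,t)[:6]: print(c,t,round(r["confidence"],2),towld(c,r["point"]))
        except Exception as e: print(c,t,e)
E
```

```text
{'clock': np.float64(0.0), 'joint_pos': array([-1.266,  0.333, -0.065,  1.461,  0.022,  1.35 , -0.089]), 'joint_velocities': array([ 0.001,  0.002,  0.001,  0.   ,  0.001, -0.001, -0.001]), 'tau': array([  0.   , -62.546,   0.049, -39.162,   0.016,   0.01 ,   0.   ]), 'position': array([0.201, 0.591, 0.231]), 'ee_rot': array([ 0.813,  0.582, -0.001,  0.   ]), 'ft_force': array([ 0.762,  0.146, -0.474]), 'torque': array([ 0.001, -0.023,  0.005]), 'grip_width': np.float64(1.004)}
top tube_mouth 0.71 [ 0.5434 -0.0141  0.0567]
top tube_mouth 0.23 [0.6638 0.0308 0.0755]
top cap_1_center 0.59 [0.58   0.1104 0.0696]
top uv_filter_center 0.6 [ 0.6623 -0.066   0.0657]
top cover_knob 0.67 [0.4604 0.0545 0.0641]
top cover_pivot 0.84 [ 0.5505 -0.0081  0.0563]
top floor_top 0.63 [ 0.5639 -0.0155  0.0162]
top tube_mark 0.78 [ 0.5449 -0.0079  0.0592]
scene cap_1_center 0.82 [0.5896 0.1063 0.0758]
scene uv_filter_center 0.67 [ 0.6706 -0.0604  0.0669]
scene cover_pivot 0.97 [0.5599 0.0474 0.0621]
scene tube_mark 0.69 [0.5906 0.1084 0.0752]
scene tube_mark 0.61 [0.5586 0.046  0.0642]
```

View pics/top0.png

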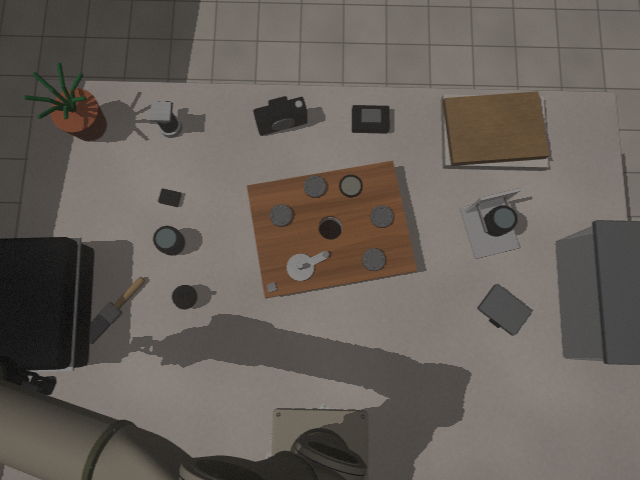

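View pics/scene0.png

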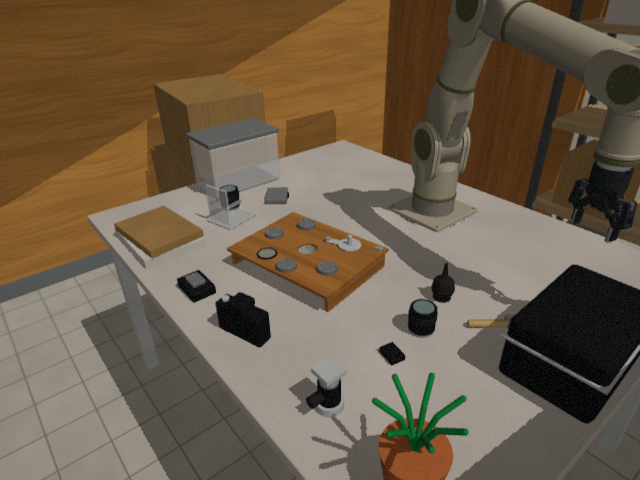

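Run:
```python
from h import *
np.set_printoptions(precision=4,suppress=True)
im=cv2.imread("pics/top0.png"); d=np.load("top0.npy"); C=cloud("top",d)
i=eyes.camera_info("top");K=np.array(i["intrinsics"]);Ei=np.linalg.inv(np.array(i["extrinsics"]))
print("cam",Ei[:3,3],K[0,0])
def at(u,v,z):
    r=Ei[:3,:3]@np.array([(u-K[0,2])/K[0,0],(v-K[1,2])/K[1,1],1]); o=Ei[:3,3]; return o+r*(z-o[2])/r[2]
# riser via depth
m=((C[...,2]>.045)&(C[...,2]<.085)).astype(np.uint8); m[:150]=0;m[305:]=0;m[:,:235]=0;m[:,430:]=0
cs,_=cv2.findContours(m,cv2.RETR_EXTERNAL,cv2.CHAIN_APPROX_NONE); c=max(cs,key=cv2.contourArea)
rr=cv2.minAreaRect(c); b=cv2.boxPoints(rr); W=np.array([at(*p,.06) for p in b]);print("riser",W,"ctr",W.mean(0),[np.linalg.norm(W[k]-W[k-1]) for k in range(4)])
e=W-np.roll(W,1,0); print("edge angles",np.degrees(np.arctan2(e[:,1],e[:,0])))
print("medz",np.median(C[200:260,300:360,2]))
for n,u,v,z in [("c316",316,187,.072),("c281",281,216,.072),("c382",382,216,.072),("c374",374,259,.072),("filt",350,186,.066),("mouth",330,229,.06),("pivot",326,255,.074),("disc",300,267,.067)]:
    s=C[v-14:v+15,u-14:u+15]; k=s[...,2]>{.072:.066,.066:.0635,.06:9,.074:9,.067:.0635}[z]
    print(n,at(u,v,z), "depth-centroid",s[k].mean(0) if k.any() else None,k.sum())
print((C[218:241,318:343,2]*1000).astype(int))
big=cv2.resize(im[155:305,235:430],None,fx=4,fy=4,interpolation=cv2.INTER_CUBIC);cv2.imwrite("pics/crop0.png",cv2.convertScaleAbs(big,alpha=1.6))
```

```text
cam [0.2747 0.0246 1.3633] 533.2237046597381
riser [[ 0.6632  0.2016  0.06  ]
 [ 0.7411 -0.1857  0.06  ]
 [ 0.4505 -0.2302  0.06  ]
 [ 0.3789  0.1415  0.06  ]] ctr [ 0.5584 -0.0182  0.06  ] [np.float64(0.2906473719841386), np.float64(0.39509119851206437), np.float64(0.29393648482067464), np.float64(0.3785757270135058)]
edge angles [  11.9289  -78.6333 -171.3     100.915 ]
medz 0.0590892811941941
c316 [0.6589 0.0227 0.072 ] depth-centroid [0.6581 0.0259 0.0816] 378
c281 [0.5821 0.1083 0.072 ] depth-centroid [0.584  0.1082 0.0779] 395
c382 [ 0.5875 -0.143   0.072 ] depth-centroid [ 0.5838 -0.1398  0.0885] 378
c374 [ 0.4789 -0.123   0.072 ] depth-centroid [ 0.4752 -0.12    0.0939] 399
filt [ 0.6652 -0.0632  0.066 ] depth-centroid [ 0.6669 -0.0649  0.0658] 254
mouth [ 0.5542 -0.0145  0.06  ] depth-centroid None 0
pivot [ 0.4859 -0.0052  0.074 ] depth-centroid None 0
disc [0.4559 0.0578 0.067 ] depth-centroid [0.4562 0.0558 0.0754] 557
[[  62   58   58   61   62   54   52   47   44   33   29   32   34   33
    32   38   31   41   47   56   59   53   57   63   57]
 [  57   53   60   62   5
[... 2135 characters left out ...]
 17   15   14   13   16   17 1363   54   61   55]
 [  55   58   58   58   61   14   18   15   10   18   14   16   19   14
    10   16   14   16   17   13   14   59   59   61   61]
 [  59   63   59   60   59   61   57   16   18   17   10   17   18   17
    18 1363   12   16   12   21   61   57   58   59   60]
 [  55   59   58   51   60   63   59   58   55   16   21   12   14   14
    17   18   15   15   58   60   59   63   53   57   59]
 [  56   59   60   59   60   56   56   59   61   60   61   56   61   58
    60   60   61   60   58   57   60   59   58   61   58]
 [  60   60   58   51   60   58   56   64   57   57   58   59   59   55
    59   55   61   58   63   58   61   61   59   61   59]]
```

View pics/crop0.png

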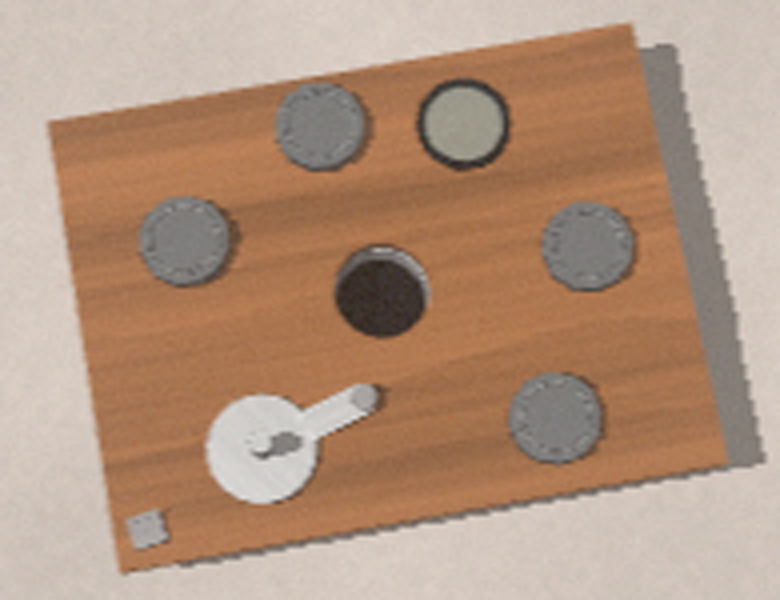

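```bash
cat >> h.py <<'E'
def move(target,yaw):
    """shift in tool axes and rotvec(deg) to reach world target pointing down with tool x at yaw(deg)"""
    o=monitor.get_obs(); R0=R.from_quat(o["ee_rot"]); y=np.radians(yaw)
    Rt=R.from_matrix(np.array([[np.cos(y),np.sin(y),0],[np.sin(y),-np.cos(y),0],[0,0,-1]]))
    return np.r_[R0.inv().apply(np.array(target)-o["position"]),(R0.inv()*Rt).as_rotvec(degrees=True)]
def wrist_at(u,v,z,o):
    i=eyes.camera_info("wrist");K=np.array(i["intrinsics"]);T=np.array(i["tool_from_camera"])
    a=(u-K[0,2])/K[0,0];b=(v-K[1,2])/K[1,1];t=np.hypot(a,b)+1e-12
    r=np.array([a/t*np.sin(t),b/t*np.sin(t),np.cos(t)]); Rm=R.from_quat(o["ee_rot"]).as_matrix()
    r=Rm@T[:3,:3]@r; p=o["position"]+Rm@T[:3,3]; return p+r*(z-p[2])/r[2]
E
python3 - <<'E'
from h import *
np.set_printoptions(precision=4,suppress=True)
i=eyes.camera_info("wrist");print(i)
i=eyes.camera_info("top");K=np.array(i["intrinsics"]);Ei=np.linalg.inv(np.array(i["extrinsics"]))
def at(u,v,z):
    r=Ei[:3,:3]@np.array([(u-K[0,2])/K[0,0],(v-K[1,2])/K[1,1],1]); o=Ei[:3,3]; return o+r*(z-o[2])/r[2]
for n,x,y,z in [("A",322,126,.072),("B",185,241,.072),("C",588,247,.072),("D",556,418,.072),("F",464,124,.066),("mouth",382.5,290.5,.06),("pivot",365,398,.074),("disc",262,449,.067),("knobtop",261,443,.095)]+[("cor",a,b,.06) for a,b in [(50,122),(632,24),(727,468),(122,572)]]:
    print(n,at((x+.5)/4-.5+235,(y+.5)/4-.5+155,z))
print(move([.5,.1,.26],-12))
E
```

```text
{'intrinsics': array([[371.6483,   0.    , 316.5198],
       [  0.    , 371.6483, 243.2512],
       [  0.    ,   0.    ,   1.    ]]), 'tool_from_camera': array([[ 1.    ,  0.0001,  0.0007, -0.0007],
       [-0.0003,  0.9583,  0.2859, -0.0731],
       [-0.0006, -0.2859,  0.9583, -0.1424],
       [ 0.    ,  0.    ,  0.    ,  1.    ]])}
A [0.6612 0.025  0.072 ]
B [0.5849 0.1087 0.072 ]
C [ 0.5866 -0.1421  0.072 ]
D [ 0.4785 -0.1221  0.072 ]
F [ 0.6662 -0.0648  0.066 ]
mouth [ 0.5587 -0.015   0.06  ]
pivot [ 0.4881 -0.0049  0.074 ]
disc [0.4562 0.0575 0.067 ]
knobtop [0.4559 0.0575 0.095 ]
cor [0.6636 0.1978 0.06  ]
cor [ 0.7371 -0.1725  0.06  ]
cor [ 0.4516 -0.2286  0.06  ]
cor [0.3799 0.1409 0.06  ]
[-0.3694  0.4412 -0.0287 -0.0047 -0.0053 83.2197]
```

Run:
```python
from h import *
np.set_printoptions(precision=4,suppress=True)
print(move([.594,.153,.2],-12))
```

```text
[-0.2889  0.5131  0.0313 -0.0047 -0.0053 83.2197]
```

servo_tool([
  [0.42, -0.289, 0.513, 0.031, 0, 0, 83.2],
  [0.42, -0.289, 0.513, 0.031, 0, 0, 83.2],
  [0.42, -0.289, 0.513, 0.031, 0, 0, 83.2],
  [0.42, -0.289, 0.513, 0.031, 0, 0, 83.2],
  [0.42, -0.289, 0.513, 0.031, 0, 0, 83.2],
  [0.42, -0.289, 0.513, 0.031, 0, 0, 83.2],
  [0.42, -0.289, 0.513, 0.031, 0, 0, 83.2],
  [0.42, -0.289, 0.513, 0.031, 0, 0, 83.2],
  [0.42, -0.289, 0.513, 0.031, 0, 0, 83.2],
  [0.42, -0.289, 0.513, 0.031, 0, 0, 83.2],
  [0.42, -0.289, 0.513, 0.031, 0, 0, 83.2],
  [0.42, -0.289, 0.513, 0.031, 0, 0, 83.2],
  [0.42, -0.289, 0.513, 0.031, 0, 0, 83.2],
  [0.42, -0.289, 0.513, 0.031, 0, 0, 83.2],
  [0.42, -0.289, 0.513, 0.031, 0, 0, 83.2],
])

```text
clock: 2.68
position: [0.5937, 0.1535, 0.2004]
ee_rot: [0.995, -0.104, 0.0, -0.0]
ft_force: [0.5, -0.5, 0.0]
grip_width: 0.419
```

Run:
```python
from h import *
import pickle
o=monitor.get_obs(); im,d=eyes.camera("wrist"); cv2.imwrite("pics/w1.png",im); pickle.dump((o,d),open("w1.pkl","wb"))
print(o["clock"],o["position"],o["ee_rot"],o["grip_width"])
```

```text
2.675 [0.59365252 0.1534716  0.20043163] [ 9.94577847e-01 -1.03994601e-01  4.01633301e-05 -1.65877326e-04] 0.4190658907646578
```

View pics/w1.png

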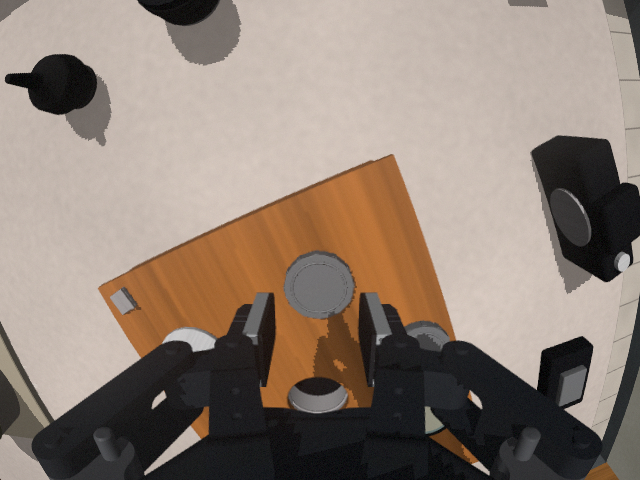

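Run:
```python
from h import *
import pickle
np.set_printoptions(precision=4,suppress=True)
o,d=pickle.load(open("w1.pkl","rb")); R0=R.from_quat(o["ee_rot"])
for n,u,v,z in [("capL",285,284,.072),("capR",355,284,.072),("capT",320,251,.072),("capB",320,318,.066),("mL",288.5,396,.06),("mR",348.5,396,.06),("mT",318,377,.06)]:
    p=wrist_at(u,v,z,o); print(n,p,R0.inv().apply(p-o["position"]), d[v if isinstance(v,int) else int(v),int(u)])
```

```text
capL [0.5602 0.1175 0.072 ] [-0.0253  0.0422  0.1284] 0.2921063
capR [0.6144 0.106  0.072 ] [0.0301 0.0422 0.1284] 0.30615774
capT [0.5929 0.1387 0.072 ] [0.0023 0.0147 0.1284] 0.295829
capB [0.5805 0.0789 0.066 ] [0.0026 0.0758 0.1344] 0.3004699
mL [ 0.5322 -0.004   0.06  ] [-0.0275  0.1668  0.1404] 0.34943524
mR [ 0.5892 -0.0161  0.06  ] [0.0307 0.1669 0.1404] 0.34553528
mT [0.5652 0.0137 0.06  ] [0.001  0.1427 0.1404] 0.38563856
```

servo_tool([
  [0.42, 0.001, 0, 0.06, 0, 0, 0],
  [0.42, 0.001, 0, 0.11, 0, 0, 0],
  [0.42, 0.001, 0, 0.13, 0, 0, 0],
  [0.42, 0.001, 0, 0.139, 0, 0, 0],
  [0.42, 0.001, 0, 0.139, 0, 0, 0],
  [0.42, 0.001, 0.006, 0.139, 0, 0, 0],
  [0.42, 0.001, 0.012, 0.139, 0, 0, 0],
  [0.42, 0.001, 0.02, 0.139, 0, 0, 0],
  [0.42, 0.001, 0.031, 0.139, 0, 0, 0],
  [0.42, 0.001, 0.043, 0.139, 0, 0, 0],
  [0.42, 0.001, 0.055, 0.139, 0, 0, 0],
  [0.42, 0.001, 0.067, 0.139, 0, 0, 0],
  [0.42, 0.001, 0.079, 0.139, 0, 0, 0],
  [0.42, 0.001, 0.091, 0.139, 0, 0, 0],
  [0.42, 0.001, 0.103, 0.139, 0, 0, 0],
  [0.42, 0.001, 0.115, 0.139, 0, 0, 0],
  [0.42, 0.001, 0.128, 0.139, 0, 0, 0],
  [0.42, 0.001, 0.141, 0.139, 0, 0, 0],
  [0.42, 0.001, 0.141, 0.139, 0, 0, 0],
  [0.42, 0.001, 0.141, 0.139, 0, 0, 0],
])

```text
clock: 5.22
position: [0.5656, 0.0153, 0.0613]
ee_rot: [0.995, -0.104, 0.0, -0.0]
ft_force: [-0.5, 0.1, -0.3]
grip_width: 0.421
```

Run:
```python
from h import *
im,d=eyes.camera("wrist"); cv2.imwrite("pics/w2.png",im)
```

```text
(no output)
```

View pics/w2.png

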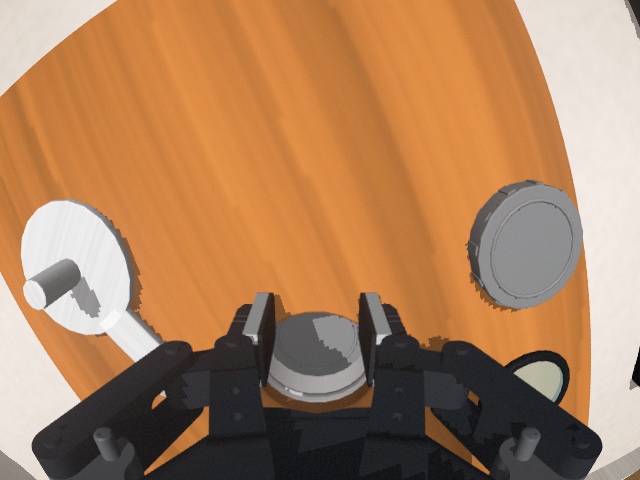

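Run:
```python
from h import *
np.set_printoptions(precision=4,suppress=True)
print(move([.597,-.1845,.11],12.2)); print(move([.597,-.1845,.0615],12.2))
```

```text
[  0.072    0.1892  -0.0488  -0.0227  -0.0042 -24.1381]
[  0.072    0.1892  -0.0003  -0.0227  -0.0042 -24.1381]
```

servo_tool([
  [0.42, 0, 0, -0.049, 0, 0, 0],
  [0.42, 0.024, 0.063, -0.05, 0, 0, -8],
  [0.42, 0.048, 0.126, -0.05, 0, 0, -16],
  [0.42, 0.072, 0.189, -0.049, 0, 0, -24.1],
  [0.42, 0.072, 0.189, -0.049, 0, 0, -24.1],
  [0.42, 0.072, 0.189, -0.02, 0, 0, -24.1],
  [0.42, 0.072, 0.189, -0.005, 0, 0, -24.1],
  [0.42, 0.072, 0.189, 0, 0, 0, -24.1],
  [0.42, 0.072, 0.189, 0, 0, 0, -24.1],
  [0.42, 0.072, 0.189, 0, 0, 0, -24.1],
])

```text
clock: 6.52
position: [0.5973, -0.1849, 0.0622]
ee_rot: [0.994, 0.106, 0.001, 0.0]
ft_force: [-0.1, -0.7, -0.8]
grip_width: 0.414
```

Run:
```python
from h import *
np.set_printoptions(precision=4,suppress=True)
print(move([.566,-.0443,.0615],12.2))
```

```text
[-0.0011 -0.1441  0.0006  0.0231 -0.074  -0.0696]
```

servo_tool([
  [0.42, 0, -0.006, 0, 0, 0, 0],
  [0.42, 0, -0.012, 0, 0, 0, 0],
  [0.42, -0.001, -0.02, 0, 0, 0, 0],
  [0.42, -0.001, -0.031, 0, 0, 0, 0],
  [0.42, -0.001, -0.043, 0, 0, 0, 0],
  [0.42, -0.001, -0.055, 0, 0, 0, 0],
  [0.42, -0.001, -0.067, 0, 0, 0, 0],
  [0.42, -0.001, -0.079, 0, 0, 0, 0],
  [0.42, -0.001, -0.091, 0, 0, 0, 0],
  [0.42, -0.001, -0.103, 0, 0, 0, 0],
  [0.42, -0.001, -0.116, 0, 0, 0, 0],
  [0.42, -0.001, -0.13, 0, 0, 0, 0],
  [0.42, -0.001, -0.144, 0, 0, 0, 0],
  [0.42, -0.001, -0.144, 0, 0, 0, 0],
  [0.42, -0.001, -0.144, 0, 0, 0, 0],
  [0.42, -0.001, -0.144, -0.05, 0, 0, 0],
  [0.42, -0.001, -0.09, -0.08, 0, 0, 0],
  [0.42, -0.001, -0.09, -0.08, 0, 0, 0],
])

```text
clock: 8.78
position: [0.5782, -0.1032, 0.1443]
ee_rot: [0.995, 0.102, 0.002, 0.002]
ft_force: [-0.7, -0.5, -0.6]
grip_width: 0.419
```

Run:
```python
from h import *
np.set_printoptions(precision=4,suppress=True)
im,d=eyes.camera("top"); cv2.imwrite("pics/t2.png",im); np.save("t2.npy",d)
C=cloud("top",d); print((C[218:241,318:343,2]*1000).astype(int)[3:20,2:23])
w,_=eyes.camera("wrist")
a=cv2.resize(im[155:305,235:430],(520,400),interpolation=cv2.INTER_CUBIC); b=cv2.resize(w[200:,150:500],(280,224))
c=np.zeros((400,800,3),np.uint8);c[:,:520]=cv2.convertScaleAbs(a,alpha=1.6);c[:224,520:]=b;cv2.imwrite("pics/t2c.png",c)
```

```text
[[50 46 30 42 39 38 39 38 38 42 43 39 46 37 40 42 40 43 31 42 55]
 [51 27 39 40 41 38 36 41 41 42 37 38 39 38 38 41 40 38 40 28 42]
 [44 22 37 36 44 43 42 41 38 32 42 40 39 42 36 41 41 38 40 29 35]
 [22 45 42 41 39 35 42 40 43 40 40 34 36 36 43 34 41 45 42 36 21]
 [41 37 41 40 40 43 39 38 38 40 34 45 37 38 43 36 39 41 39 40 37]
 [42 35 39 36 40 38 48 43 41 34 41 38 43 36 40 40 36 42 42 36 44]
 [35 37 42 38 41 37 47 38 34 38 39 37 40 43 38 41 37 40 37 40 41]
 [44 33 36 42 40 44 40 40 35 42 37 41 39 42 33 45 41 41 39 38 44]
 [38 38 41 43 39 40 36 36 39 40 40 41 43 38 37 39 34 39 42 38 40]
 [40 39 44 36 39 35 34 35 37 39 37 36 35 39 35 41 39 40 40 40 40]
 [39 37 42 38 41 34 42 34 31 45 41 39 37 42 38 39 37 47 40 37 37]
 [40 39 40 36 39 38 41 36 40 40 35 38 38 41 38 40 42 38 45 35 45]
 [56 38 37 37 42 39 38 45 47 37 41 40 40 40 35 38 33 43 37 39 40]
 [56 38 37 39 38 36 36 43 38 35 39 41 40 37 38 40 39 40 38 37 38]
 [57 60 39 41 43 39 37 40 37 39 39 40 37 39 38 45 39 36 40 40 57]
 [62 56 61 40 33 36 41 41 37 39 36 36 39 38 42 38 40 39 38 60 58]
 [64 61 58 58 56 40 40 37 43 38 40 39 41 37 40 34 39 40 55 59 59]]
```

View pics/t2c.png

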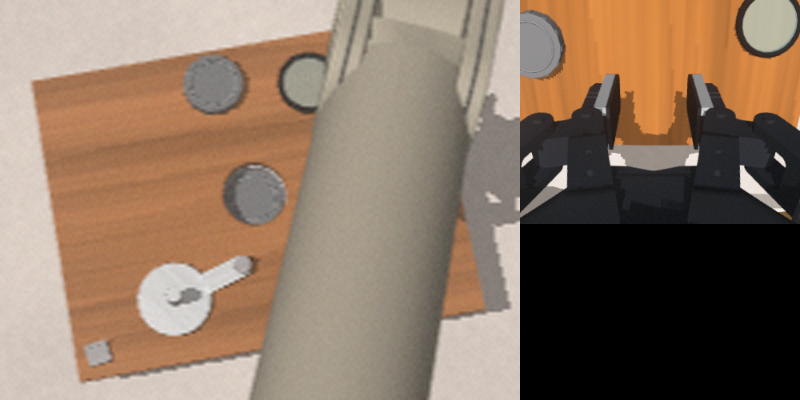

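Run:
```python
from h import *
np.set_printoptions(precision=4,suppress=True)
print(move([.4525,-.1566,.12],-36.9)); print(move([.4525,-.1566,.0615],-36.9))
```

```text
[-0.1337  0.0312  0.0213 -0.0022 -0.0182 48.8845]
[-0.1337  0.0312  0.0798 -0.0022 -0.0182 48.8845]
```

servo_tool([
  [0.42, -0.03, 0.006, 0.005, 0, 0, 10],
  [0.42, -0.06, 0.013, 0.01, 0, 0, 20],
  [0.42, -0.09, 0.02, 0.015, 0, 0, 30],
  [0.42, -0.12, 0.028, 0.02, 0, 0, 40],
  [0.42, -0.134, 0.031, 0.021, 0, 0, 48.9],
  [0.42, -0.134, 0.031, 0.025, 0, 0, 48.9],
  [0.42, -0.134, 0.031, 0.055, 0, 0, 48.9],
  [0.42, -0.134, 0.031, 0.073, 0, 0, 48.9],
  [0.42, -0.134, 0.031, 0.08, 0, 0, 48.9],
  [0.42, -0.134, 0.031, 0.08, 0, 0, 48.9],
  [0.42, -0.134, 0.031, 0.08, 0, 0, 48.9],
])

```text
clock: 10.25
position: [0.453, -0.1556, 0.0618]
ee_rot: [0.949, -0.315, 0.0, -0.0]
ft_force: [1.0, -0.1, -0.5]
grip_width: 0.42
```

Run:
```python
from h import *
np.set_printoptions(precision=4,suppress=True)
print(move([.541,-.0388,.0615],-36.9))
```

```text
[ 0.0007 -0.1463  0.0004 -0.0293 -0.0404  0.1798]
```

servo_tool([
  [0.42, 0, -0.006, 0, 0, 0, 0],
  [0.42, 0, -0.012, 0, 0, 0, 0],
  [0.42, 0, -0.021, 0, 0, 0, 0],
  [0.42, 0, -0.033, 0, 0, 0, 0],
  [0.42, 0, -0.045, 0, 0, 0, 0],
  [0.42, 0, -0.057, 0, 0, 0, 0],
  [0.42, 0, -0.069, 0, 0, 0, 0],
  [0.42, 0, -0.081, 0, 0, 0, 0],
  [0.42, 0, -0.093, 0, 0, 0, 0],
  [0.42, 0.001, -0.106, 0, 0, 0, 0],
  [0.42, 0.001, -0.119, 0, 0, 0, 0],
  [0.42, 0.001, -0.133, 0, 0, 0, 0],
  [0.42, 0.001, -0.146, 0, 0, 0, 0],
  [0.42, 0.001, -0.146, 0, 0, 0, 0],
  [0.42, 0.001, -0.146, 0, 0, 0, 0],
  [0.42, 0.001, -0.146, -0.05, 0, 0, 0],
  [0.42, 0.001, -0.146, -0.09, 0, 0, 0],
])

```text
clock: 12.38
position: [0.5403, -0.0402, 0.1527]
ee_rot: [0.949, -0.316, 0.0, 0.0]
ft_force: [1.1, 0.4, 0.6]
grip_width: 0.416
```

Run:
```python
from h import *
np.set_printoptions(precision=4,suppress=True)
# hover over knob: tool x tangential (yaw 27) 
print(move([.457,.059,.15],27)); print(move([.457,.059,.076],27))
```

```text
[ -0.1261  -0.0294   0.0027   0.0112   0.0005 -63.8566]
[ -0.1261  -0.0294   0.0767   0.0112   0.0005 -63.8566]
```

servo_tool([
  [0.42, -0.02, -0.004, 0, 0, 0, -10],
  [0.42, -0.04, -0.008, 0, 0, 0, -20],
  [0.42, -0.06, -0.013, 0, 0, 0, -30],
  [0.42, -0.085, -0.018, 0, 0, 0, -40],
  [0.42, -0.105, -0.024, 0, 0, 0, -50],
  [0.42, -0.126, -0.029, 0.003, 0, 0, -60],
  [0.42, -0.126, -0.029, 0.003, 0, 0, -63.9],
  [0.42, -0.126, -0.029, 0.003, 0, 0, -63.9],
])

```text
clock: 13.38
position: [0.4569, 0.0589, 0.1483]
ee_rot: [0.972, 0.234, 0.0, -0.0]
ft_force: [-0.3, 0.1, -0.4]
grip_width: 0.421
```

Run:
```python
from h import *
np.set_printoptions(precision=4,suppress=True)
im,d=eyes.camera("top"); C=cloud("top",d); Z=C[...,2]
print("stack",np.median(Z[221:237,323:337]),"quads",[np.median(q) for q in (Z[221:228,323:330],Z[221:228,331:338],Z[230:237,323:330],Z[230:237,331:338])],"riser",np.median(Z[205:214,345:370]))
o=monitor.get_obs();print(o["position"]);w,_=eyes.camera("wrist");cv2.imwrite("pics/w3.png",w)
a=cv2.resize(im[155:305,235:430],(468,360),interpolation=cv2.INTER_CUBIC); b=cv2.resize(w,(320,240))
c=np.zeros((360,790,3),np.uint8);c[:,:468]=cv2.convertScaleAbs(a,alpha=1.6);c[:240,470:]=b;cv2.imwrite("pics/t3c.png",c)
```

```text
stack 0.052339494393185304 quads [np.float64(0.052310277227550994), np.float64(0.05117093026031272), np.float64(0.05440786491822314), np.float64(0.05080270198538983)] riser 0.05913717064087476
[0.457  0.0588 0.1483]
```

View pics/t3c.png

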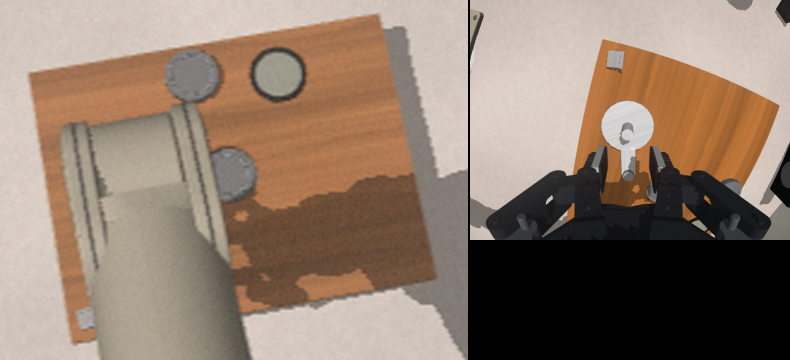

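servo_tool([
  [0.42, 0, 0, 0.04, 0, 0, 0],
  [0.42, 0, 0, 0.062, 0, 0, 0],
  [0.3, 0, 0, 0.072, 0, 0, 0],
  [0.3, 0, 0, 0.072, 0, 0, 0],
  [0.3, 0, 0, 0.072, 0, 0, 0],
  [0.3, 0.0073, 0.0004, 0.072, 0, 0, 6],
  [0.3, 0.0169, 0.0021, 0.072, 0, 0, 14],
  [0.3, 0.0262, 0.0051, 0.072, 0, 0, 22],
  [0.3, 0.035, 0.0094, 0.072, 0, 0, 30],
  [0.3, 0.0431, 0.0148, 0.072, 0, 0, 38],
  [0.3, 0.0504, 0.0214, 0.072, 0, 0, 46],
  [0.3, 0.0566, 0.0289, 0.072, 0, 0, 54],
  [0.3, 0.0618, 0.0371, 0.072, 0, 0, 62],
  [0.3, 0.0658, 0.0461, 0.072, 0, 0, 70],
  [0.3, 0.0685, 0.0554, 0.072, 0, 0, 78],
  [0.3, 0.0698, 0.0651, 0.072, 0, 0, 86],
  [0.3, 0.0698, 0.0749, 0.072, 0, 0, 94],
  [0.3, 0.0685, 0.0846, 0.072, 0, 0, 102],
  [0.3, 0.0658, 0.0939, 0.072, 0, 0, 110],
  [0.3, 0.0658, 0.0939, 0.072, 0, 0, 110],
])

```text
clock: 15.98
position: [0.559, 0.0054, 0.0771]
ee_rot: [0.75, -0.662, 0.0, -0.0]
ft_force: [0.2, -0.1, -0.1]
grip_width: 0.301
```

servo_tool([
  [0.3, 0.0097, 0.0007, 0, 0, 0, 8],
  [0.3, 0.0157, 0.0018, 0, 0, 0, 13],
  [0.3, 0.0193, 0.0027, 0, 0, 0, 16],
  [0.3, 0.0216, 0.0034, 0, 0, 0, 18],
  [0.3, 0.0239, 0.0042, 0, 0, 0, 20],
  [0.3, 0.0239, 0.0042, 0, 0, 0, 20],
])

```text
clock: 16.73
position: [0.5571, -0.0185, 0.0763]
ee_rot: [-0.624, 0.782, 0.0, 0.0]
ft_force: [-0.4, 0.5, -0.2]
grip_width: 0.302
```

Continue in small steps until the stop is felt.

servo_tool([
  [0.3, 0.001, 0, 0, 0, 0, 0],
  [0.3, 0.002, 0, 0, 0, 0, 0],
  [0.3, 0.002, 0, 0, 0, 0, 0],
])

```text
clock: 17.1
position: [0.5567, -0.0205, 0.0763]
ee_rot: [-0.623, 0.782, 0.0, 0.0]
ft_force: [0.1, -0.2, -0.5]
grip_width: 0.304
```

servo_tool([
  [0.3, 0.001, 0, 0, 0, 0, 0],
  [0.3, 0.002, 0, 0, 0, 0, 0],
  [0.3, 0.002, 0, 0, 0, 0, 0],
])

```text
clock: 17.48
position: [0.5566, -0.0212, 0.0763]
ee_rot: [-0.624, 0.782, 0.0, 0.001]
ft_force: [1.9, 5.8, -1.6]
grip_width: 0.298
```

servo_tool([
  [0.3, 0.001, 0, 0, 0, 0, 0],
  [0.3, 0.001, 0, 0, 0, 0, 0],
])

```text
clock: 17.73
position: [0.5566, -0.0213, 0.0763]
ee_rot: [-0.624, 0.781, 0.001, 0.001]
ft_force: [3.0, 7.0, -1.3]
grip_width: 0.301
```

servo_tool([
  [0.3, -0.006, 0, 0, 0, 0, 0],
  [0.3, -0.006, 0, -0.02, 0, 0, 0],
  [0.42, -0.006, 0, -0.07, 0, 0, 0],
  [0.42, -0.006, 0, -0.12, 0, 0, 0],
  [0.42, -0.006, -0.06, -0.14, 0, 0, 0],
  [0.42, -0.006, -0.12, -0.14, 0, 0, 0],
  [0.42, -0.006, -0.18, -0.14, 0, 0, 0],
  [0.42, -0.006, -0.18, -0.14, 0, 0, 0],
])

```text
clock: 18.73
position: [0.7347, -0.0597, 0.2137]
ee_rot: [-0.623, 0.782, -0.001, -0.003]
ft_force: [-0.7, 0.4, -1.0]
grip_width: 0.418
```

Run:
```python
from h import *
im,d=eyes.camera("top"); o=monitor.get_obs(); print(o["position"],o["clock"]); w,_=eyes.camera("wrist")
a=cv2.resize(im[155:305,235:430],(468,360),interpolation=cv2.INTER_CUBIC); b=cv2.resize(w,(320,240))
c=np.zeros((360,790,3),np.uint8);c[:,:468]=cv2.convertScaleAbs(a,alpha=1.6);c[:240,470:]=b;cv2.imwrite("pics/t4c.png",c)
```

```text
[ 0.73334103 -0.05952415  0.21532358] 18.775
```

View pics/t4c.png

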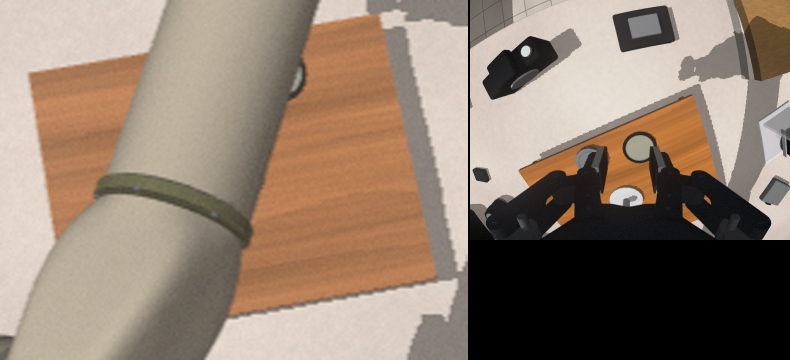

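servo_tool([
  [0.42, -0.05, 0.03, 0, 0, 0, 0],
  [0.42, -0.1, 0.06, 0, 0, 0, 0],
  [0.42, -0.15, 0.09, 0, 0, 0, 0],
  [0.42, -0.2, 0.12, 0, 0, 0, 0],
  [0.42, -0.25, 0.15, 0, 0, 0, 0],
  [0.42, -0.28, 0.16, 0, 0, 0, 0],
  [0.42, -0.28, 0.16, 0, 0, 0, 0],
  [0.42, -0.28, 0.16, 0, 0, 0, 0],
])

```text
clock: 19.82
position: [0.6389, 0.2499, 0.2179]
ee_rot: [-0.623, 0.782, -0.0, 0.001]
ft_force: [-0.8, -0.3, -0.9]
grip_width: 0.418
```

Run:
```python
from h import *
im,d=eyes.camera("top"); o=monitor.get_obs(); print(o["position"],o["clock"])
cv2.imwrite("pics/t5c.png",cv2.convertScaleAbs(cv2.resize(im[155:305,235:430],None,fx=4,fy=4,interpolation=cv2.INTER_CUBIC),alpha=1.6))
print("mouth px",px("top",[.5587,-.015,.067]))
```

```text
[0.63924399 0.24934208 0.21764064] 19.875
mouth px [330.3284196  226.65322711]
```

View pics/t5c.png

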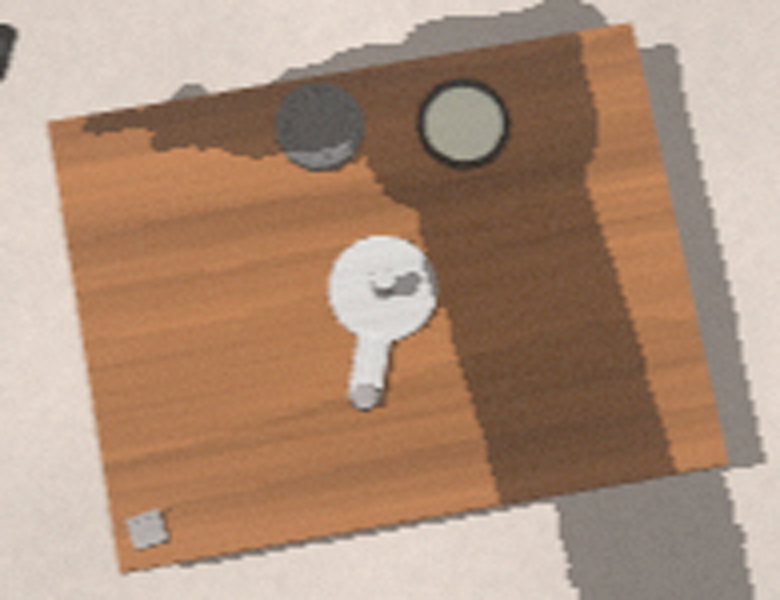

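```bash
python3 -c "
from h import *
print(ticket.hand_in())"
```

```text
the job is handed in; nothing more can be done
None
```

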